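# Load a camera battery into the charging cradle behind its drop catch

## Robot

A 6-joint arm with a two-finger parallel gripper is mounted at the origin on a cart in front of the work surface, level with it; the furniture and walls round the work are solid. World frame = base frame: x ahead of the robot, y to its left, z up, the work surface at z = 0. Lengths are in m, angles in rad, forces in N, time in s.
With the tool pointing down it reaches from about 0.275 to 1 m from the base axis. Payload 8.4 kg.
Tool frame: the origin (TCP) lies at the very end of the fingers, on their centre line; the grasp point (between the pads) lies 19 mm behind it (arm.grip_depth is the distance from the TCP to the grasp point, in m); z points along the fingers, y is the line along which they close (so a half turn about z gives the same grasp; the last joint's range is limited). The gripper opens to 85 mm and grips with 20 to 120 N. Pads are 22 mm wide; open, the fingers measure 114 mm over their backs; the gripper's body (76 mm by 85 mm) begins 54 mm behind the grasp point. The pads swing forward as they close: fully open they stand 13 mm farther back than shut.
Start: joints at [-1.273, 0.353, 1.633, -0, 1.155, -0.002], TCP at [0.185, -0.597, 0.231] pointing down, gripper open.
Joint ranges: [-2.63, 2.63], [-0.92, 2.1], [0.06, 2.66], [-1.3, 4.44], [0, 2.69], [-3.02, 3.02]. Speed limits (rad/s): [2.22, 2.22, 2.79, 3.14, 3.14, 3.14].

## Interface

Orientations are given as a unit quaternion [w, x, y, z].
In Python, from cell import arm gives the robot as it stands.
- The arm moves only by the shell command python3 -m crank 'ROWS' [FORCE]. ROWS is JSON, a list of rows, each an object with "slide": the shift along the tool's x, y, z scaled (see below), a list of three; "dr": the turn, a rotation vector about the tool's x, y, z scaled (see below), a list of three; "gripper": the opening, from 0 (shut) to 1 (fully open). A call has 1 to 12 rows; each row shifts and turns the commanded pose from where the row before left it, along the tool's axes as they then stand; what a row does not reach is not made up. The controller multiplies each number of a shift by 0.05 m and each number of a turn by 0.1 rad. A row lasts 1/10 s, in which the tool goes at most 50 mm and 8.59 degrees, less where a joint would pass 70% of its speed; a pose out of reach is approached as far as the arm can. A call with a number of a shift or a turn outside -1 to 1 is refused whole. A call with a gripper value outside its range is refused whole. The fingers move at their own pace and stop on an object; FORCE is the grip in N (left out, the last holds). Time passes only in rows, so rows that do not move let the fingers close. It gives the time, the measured TCP pose, the force, the opening and the grip force at its end, in the units of the state.
- arm.read_state(): the state, without advancing time (a new reading comes with each control period).
- arm.grab_frame(name): name is "scene" or "top"; returns (picture, depth): 384x512x3 uint8, red, green, blue; 384x512 float32, m along the optical axis (not along the pixel's ray), 0 where there is no reading.
- arm.calibration(name): a dict with "mtx" (3x3 intrinsics, pixels), "R" (3x3) and "t" (3): a world point X has camera coordinates R X + t. Camera axes: x right, y down, z forward; pixel columns grow to the right and rows downward; lengths in m; the calibration is good to about 2 mm. A picture is of the moment at which its call begins. calibration takes no time and is no camera call.
- arm.finish_job(): hands the job in; it is judged then, once.
Trained networks look in the newest picture that a camera, given by its name, has taken for a name from the list of things; names that differ only in an ending like _2 or _b are one class to them, and where a whole thing is asked for, a point or a joint stands for the part that bears it (a point fixed in the world has none). Each returns a list of dicts, best first, with "confidence" (0 to 1); they miss things now and then, are a little off and sometimes report something else, mostly with a low value. They report only what shows in the picture. A call takes as long as a camera call. They do not tell look-alikes from the thing itself.
- arm.look_for(camera, label): "rect" ([centre column, centre row, width, height] in pixels, round what is visible of it).
- arm.trace(camera, label): "region" (384x512 bool, what is visible of it) and "rect" ([centre column, centre row, width, height] in pixels, round what is visible of it).
- arm.landmark_of(camera, label): "centre" ([column, row] in pixels: a listed point, or the origin of a listed thing).
The state is a dict: "t": time; "q": joint angles; "dq": joint speeds; "joint_torque": joint torques, N m; "position": TCP position; "orientation": TCP orientation; "contact_force": force on the tool from outside, world axes, zero at the start; "torque": the same for the moment, N m; "gripper_width": opening from 0.0 (shut) to 1.0 (fully open); "gripper_force": force on a finger pad.
Only numpy, scipy, OpenCV 4.12 (cv2) and the standard library are available. Lean on these libraries where they do the work, as an engineer would, in place of code of your own. Each camera call takes 0.05 s, during which the arm holds its last target. There are 200 camera calls.

## Task

Put the camera battery into the charging cradle: lay it flat in the open mouth and slide it in so that its own front edge lifts the hinged catch, and keep pushing gently against the sprung contacts until the catch drops fully down behind the battery. Do not ram it against the end of the cradle, leave it lying held by the catch, and leave the matchbox, the earbud case and the loupe where they are.

Things in the scene. Friction and masses are not known exactly. Their poses are not given: they have to be found in the camera images.
- battery: The camera battery: a plain dark grey block, 52 x 36 x 16 mm (its x, y, z), loose, 35 to 65 g, lying flat on the desk. Origin: centre of its underside; x along its length. Either end may go in first. It starts in one of three places in a row with the matchbox and the earbud case, in any order.
- cradle: The charging cradle, fixed: a flat grey plate, its floor 8 mm above the desk. Origin: on the desk under the bay's centre line; x runs along the bay from the open mouth (robot's side) to the closed end, z up. Plate from x = -115 to +110 mm, y = -38 to +38. Low side rails (5 mm thick, tops 5 mm above the floor) run from x = -105 to +105; the bay is open above but for the catch's arm.
- catch (a joint): Angle, rad, of the steel gravity catch: 0 down (start), about 0.105 riding on the battery, drops by its own weight. Bail hinged on the head at x = 60 + s, 7 mm above the floor; its 14 mm wide arm runs back over the centre line, top 31 mm above the floor (40 lifted), to a nose with a ramp to the mouth and an upright retaining face at x = -10 + s. Fingers can straddle the arm.
- matchbox: Bystander: matchbox, 36 x 53 x 16 mm, lying flat, loose. Origin: centre of its underside. To be left alone.
- earbud_case: Bystander: white rounded earbud case, 44 x 54 x 22 mm, loose. Origin: centre of its underside. To be left alone.
- loupe: Bystander: black cylindrical loupe, 47 mm across, 45 mm high, loose, standing on the desk beside the cradle. Origin: centre of its underside. To be left alone.
- mouth (a point): Point on the floor of the bay's flared mouth, on the centre line, at cradle x = -75 mm; a good place to lay the battery's centre. The rails flare here: 39 mm apart inside at x = -50, about 54 mm at x = -105. The battery laid here is clear of the catch for every setting of the head. Axes as the cradle's.
- throat (a point): Point on the floor on the centre line at cradle x = -50 mm, where the rails become parallel, 39 mm apart inside. The catch's ramp begins beyond: with head setting s (see seat), from x = -40 + s, 23 mm above the floor, down to x = -11 + s, 8 mm above the floor. Sliding the battery under it takes about 1 to 3 N.
- seat (a point): Floor point at cradle x = 16 mm. A black head clamped at the bay's end bears stop face, contacts and catch. Its setting s, 0 to 28 mm, differs each time and is NOT reported. Battery centre x: 10 + s touches two sprung brass contacts (1.4 N, +0.35 N a mm); the catch drops at 16.5 to 18 + s; 20 + s hits the rigid stop. Let go early, it is pushed back; let go latched, it rests at 16 + s.
Things that resemble listed ones, but are neither listed nor needed, are in the scene too. There is more than one size of the battery; the one meant has the size given above.

How it is judged:
By the outcome, as a careful person would: the job done as asked, in the order asked, and still so for the second after the job is handed in, with the robot touching nothing.
It also fails if it takes over 70 s, if anything falls off the work surface, if the arm or the gripper's body presses on something with over 40 N, if the wrist force passes 120 N, or if a joint passes its speed limit or range.

## Working session

There is one attempt and no reset: what is moved stays moved. The work goes in short steps, Python scripts to look and compute and a shell command to move; the robot and the scene stay as the last step left them, time stands still between calls to the robot, and variables do not carry over. Pictures are saved under pics/ and viewed, at most 10 in all, crops included, and the job is handed in when it is done.

```bash
mkdir -p pics; cat > h.py <<'E'
from cell import arm
import numpy as np, cv2
def cloud(cam):
    im,d=arm.grab_frame(cam); c=arm.calibration(cam); K=np.array(c['mtx']);R=np.array(c['R']);t=np.array(c['t'])
    v,u=np.mgrid[:384,:512]
    P=np.stack([(u-K[0,2])/K[0,0]*d,(v-K[1,2])/K[1,1]*d,d],-1)
    W=(P-t)@R; W[d==0]=np.nan
    return im,d,W
def save(n,im): cv2.imwrite('pics/'+n,im[...,::-1])
E
python3 - <<'E'
from h import *
a,_,W=cloud('top'); b,_,W2=cloud('scene')
save('a.png',np.vstack([a,b])[:, :])
cv2.imwrite('pics/a.png',cv2.resize(cv2.imread('pics/a.png'),(400,600)))
save('top0.png',a)
np.save('W.npy',W)
for n in ['battery','cradle','matchbox','earbud_case','loupe','mouth','throat','seat','catch']:
    try:
        for r in arm.landmark_of('top',n)[:4]:
            c,rr=map(int,np.round(r['centre'])); print(n,r['confidence'],c,rr,W[rr,c].round(3))
    except Exception as e: print(n,e)
print(arm.read_state())
E
```

```text
battery 0.65 178 190 [0.517 0.09  0.007]
battery 0.6 301 176 [ 0.551 -0.204  0.011]
cradle 0.75 174 190 [0.516 0.096 0.024]
matchbox 0.88 351 224 [ 0.437 -0.322  0.016]
earbud_case 0.56 259 221 [ 0.444 -0.104  0.023]
loupe 0.89 275 149 [ 0.61  -0.139  0.049]
mouth 0.94 166 217 [0.452 0.118 0.007]
throat 0.59 169 202 [0.488 0.11  0.009]
seat 0.77 176 178 [0.545 0.094 0.01 ]
catch it knows: battery, cradle, earbud_case, loupe, matchbox, mouth, seat, throat
{'t': 0.5, 'q': array([-1.27338730e+00,  3.53012318e-01,  1.63340896e+00, -1.16762312e-05,
        1.15519480e+00, -2.36921783e-03]), 'dq': array([ 0.00079312,  0.00064311, -0.00035502,  0.00027139,  0.00212356,
       -0.00158597]), 'joint_torque': array([-1.74458510e-04, -6.04695225e+01, -3.42177808e+01, -9.96355220e-05,
        2.20860529e-03,  1.02902203e-05]), 'position': array([ 0.18458201, -0.5971197 ,  0.23126943]), 'orientation': array([-1.07994589e-05,  9.88787289e-01,  1.49330830e-01, -7.00455230e-06]), 'contact_force': array([-0.42353281, -1.51159596,  0.18840319]), 'torque': array([ 0.01858382, -0.01758684,  0.04392536]), 'gripper_force': 0.0, 'gripper_width': 1.0027592917801949}
```

```bash
python3 -c "
import cv2;a=cv2.imread('pics/top0.png');cv2.imwrite('pics/top1.png',cv2.resize(a,(800,600)))"
```

```text
(no output)
```

View pics/top1.png

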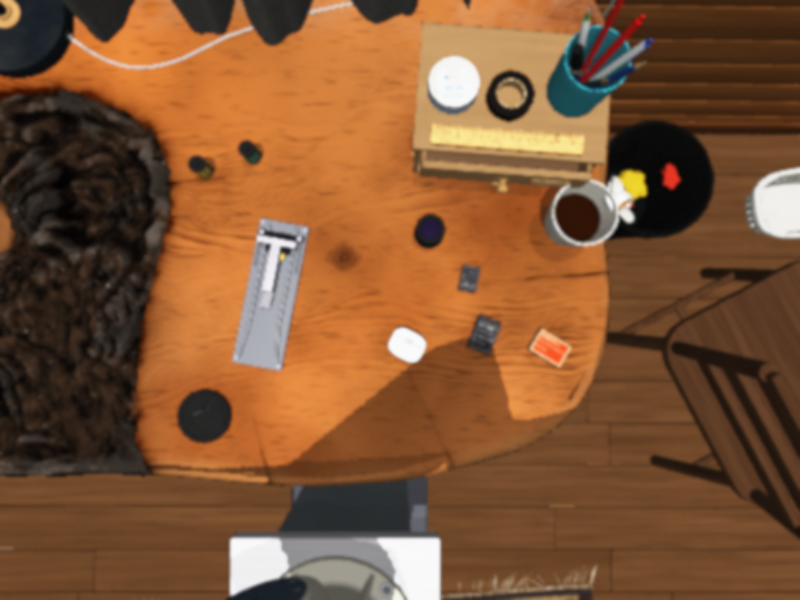

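View pics/a.png

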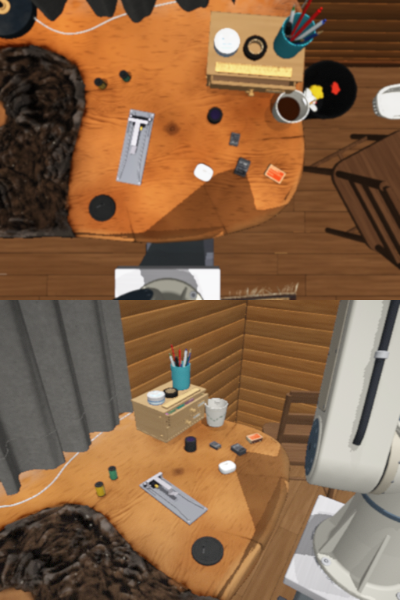

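The top view shows the row as earbud case (405,345), dark battery (485,334) and matchbox (551,347). A smaller look-alike is at (469,278), the cradle runs from (258,362) to (284,228), and the loupe is at (430,230).

```bash
python3 - <<'E'
from h import *
ims=[];Ws=[]
for i in range(4):
    a,d,W=cloud('top'); ims.append(a.astype(float));Ws.append(W)
W=np.nanmedian(Ws,0); a=np.mean(ims,0).astype(np.uint8); np.save('W.npy',W)
print('desk z',np.nanmedian(W[165:200,215:250,2]), 'pix mm',np.linalg.norm(W[190,220]-W[190,221]))
z0=np.nanmedian(W[165:200,215:250,2])
def rect(name,c,r,s,lo,hi):
    m=np.zeros(W.shape[:2],bool); m[r-s:r+s,c-s:c+s]=1
    m&=(W[...,2]-z0>lo)&(W[...,2]-z0<hi)
    n,l,st,ce=cv2.connectedComponentsWithStats(m.astype(np.uint8))
    k=1+np.argmax(st[1:,4]); p=W[l==k]
    R=cv2.minAreaRect((p[:,:2]*1000).astype(np.float32)); print(name,len(p),R,'h',np.median(p[:,2])-z0, p.mean(0).round(4))
rect('bat',310,214,18,.007,.05); rect('small',300,178,16,.006,.05)
rect('match',352,222,18,.007,.05); rect('ear',260,220,18,.007,.05); rect('loupe',275,148,18,.02,.08)
rect('cradle',173,189,55,.004,.02)
# gray-mask for the dark ones by color
hsv=cv2.cvtColor(a,cv2.COLOR_RGB2HSV)
for nm,c,r,s in [('bat',310,214,18),('small',300,178,14),('cradle',173,189,52)]:
    m=np.zeros(W.shape[:2],bool); m[r-s:r+s,c-s:c+s]=1
    m&=hsv[...,1]<90
    n,l,st,ce=cv2.connectedComponentsWithStats(m.astype(np.uint8)); k=1+np.argmax(st[1:,4]); p=W[(l==k)&np.isfinite(W[...,0])]
    print(nm,cv2.minAreaRect((p[:,:2]*1000).astype(np.float32)), len(p))
    for t in arm.trace('top','battery' if nm!='cradle' else 'cradle')[:2]:
        p=W[t['region']&np.isfinite(W[...,0])]; print('  trace',t['confidence'],t['rect'],cv2.minAreaRect((p[:,:2]*1000).astype(np.float32)))
A=cv2.resize(a[135:240,140:230],None,fx=5.5,fy=5.5,interpolation=cv2.INTER_CUBIC)
B=cv2.resize(a[160:240,285:335],None,fx=5.5,fy=5.5,interpolation=cv2.INTER_CUBIC)
C=np.zeros((578,800,3),np.uint8);C[:A.shape[0],:A.shape[1]]=A;C[:B.shape[0],500:500+B.shape[1]]=B
save('c.png',C)
E
```

```text
desk z 8.294954196064208e-05 pix mm 0.002461235531116111
bat 341 ((462.09564208984375, -225.52154541015625), (36.017372131347656, 51.73455810546875), 68.88899993896484) h 0.015719747498903414 [ 0.4622 -0.225   0.0156]
small 193 ((547.4503173828125, -202.59451293945312), (27.602367401123047, 39.50117492675781), 76.95870971679688) h 0.011888374715264223 [ 0.5475 -0.2024  0.012 ]
match 355 ((442.56439208984375, -325.15948486328125), (53.10483932495117, 35.953758239746094), 58.68034362792969) h 0.016414973841787972 [ 0.4429 -0.3242  0.0163]
ear 381 ((446.0760192871094, -107.46944427490234), (52.99725341796875, 43.423831939697266), 62.992061614990234) h 0.02027991885002902 [ 0.4466 -0.1073  0.0203]
loupe 315 ((617.427490234375, -140.86920166015625), (42.480289459228516, 43.96279525756836), 0.8741776943206787) h 0.04424261557604761 [ 0.6166 -0.1401  0.0432]
cradle 2522 ((522.6509399414062, 101.24992370605469), (76.03312683105469, 225.08377075195312), 79.40103912353516) h 0.008555843434111544 [0.5119 0.1016 0.0093]
bat ((461.24945068359375, -224.47792053222656), (34.67981719970703, 49.67525
[... 263 characters left out ...]
472965240478516, 42.26381301879883), 79.30815887451172)
small ((546.6210327148438, -201.3999786376953), (25.060991287231445, 37.12008285522461), 78.14777374267578) 164
  trace 0.79 [311.4, 213.7, 22.7, 25.4] ((462.19281005859375, -227.13116455078125), (39.7398796081543, 54.09873962402344), 69.92840576171875)
  trace 0.63 [301.2, 177.1, 15.2, 16.2] ((548.802001953125, -201.87686157226562), (29.472965240478516, 42.26381301879883), 79.30815887451172)
cradle ((521.25830078125, 103.2537841796875), (78.72434997558594, 225.7006378173828), 79.52535247802734) 2997
  trace 0.65 [174.3, 190.2, 45.4, 93.7] ((521.884033203125, 101.31997680664062), (75.6134033203125, 226.0738067626953), 79.49794006347656)
```

View pics/c.png

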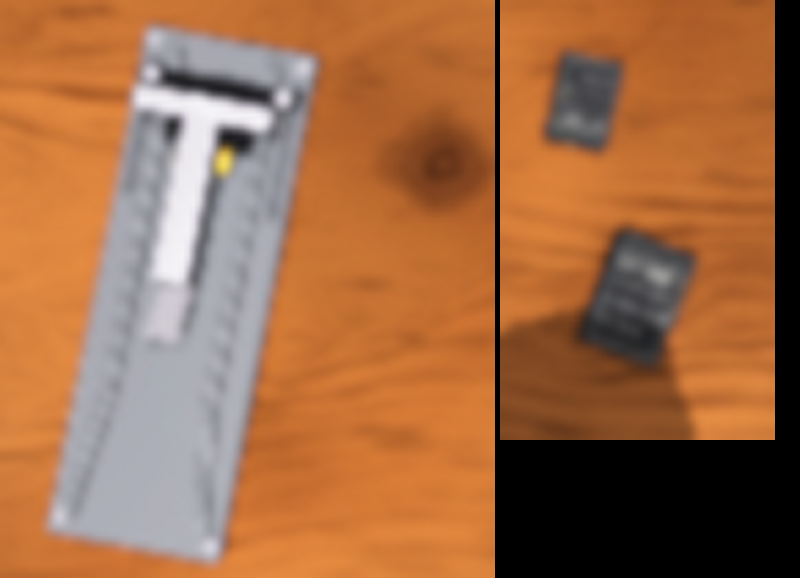

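The crop shows the 52x36 battery (lower right), the small look-alike, and the cradle. The catch arm, its ramp end near crop (165,340) and the brass contact (222,160) are all clear. Next I measure the head setting from the height profile.

```bash
cat >> h.py <<'E'
TH=np.deg2rad(-10.55); O=np.array([.5251,.1008]); Rc=np.array([[np.cos(TH),-np.sin(TH)],[np.sin(TH),np.cos(TH)]])
def tocr(W): return np.concatenate([(W[...,:2]-O)@Rc*1000,(W[...,2:]-.008)*1000],-1)
E
python3 - <<'E'
from h import *
W=np.load('W.npy'); C=tocr(W); a,_,_=cloud('top'); g=a.mean(-1)
m=(abs(C[...,1])<5)&(abs(C[...,0])<115)
p=C[m]; G=g[m]
for lo in range(-60,110,4):
    k=(p[:,0]>=lo)&(p[:,0]<lo+4); print(lo, k.sum(), np.median(p[k,2]).round(1), G[k].mean().round(), end=' | ')
m=(abs(C[...,0])<112)&(C[...,2]>4)&(abs(C[...,1])<40); print()
p=C[m]
for lo in range(30,112,4):
    k=(p[:,0]>=lo)&(p[:,0]<lo+4); print(lo,k.sum(),p[k].max(0).round(1),p[k].min(0).round(1))
E
```

```text
-60 6 0.7 177.0 | -56 9 -0.1 177.0 | -52 6 0.2 177.0 | -48 7 0.5 177.0 | -44 7 0.1 176.0 | -40 7 0.8 176.0 | -36 7 0.0 176.0 | -32 8 0.3 172.0 | -28 7 0.9 175.0 | -24 9 24.5 191.0 | -20 9 22.2 198.0 | -16 8 20.1 189.0 | -12 9 17.8 195.0 | -8 8 16.5 202.0 | -4 8 13.1 189.0 | 0 9 30.4 220.0 | 4 7 30.4 220.0 | 8 12 30.6 201.0 | 12 10 30.4 209.0 | 16 10 30.8 211.0 | 20 11 30.9 195.0 | 24 12 31.0 210.0 | 28 9 31.5 209.0 | 32 10 30.6 191.0 | 36 10 30.5 215.0 | 40 10 31.3 200.0 | 44 10 30.2 202.0 | 48 10 30.3 205.0 | 52 11 30.2 210.0 | 56 9 30.0 216.0 | 60 9 30.6 211.0 | 64 9 30.9 232.0 | 68 7 31.0 239.0 | 72 6 31.3 243.0 | 76 9 31.5 201.0 | 80 5 18.4 83.0 | 84 6 12.5 42.0 | 88 5 12.3 91.0 | 92 7 0.7 148.0 | 96 6 0.4 170.0 | 100 7 0.5 171.0 | 104 7 0.6 158.0 | 108 5 -0.2 133.0 | 
30 19 [34.  22.7 31.7] [ 30.1 -23.4   4.1]
34 18 [38.  23.8 31.5] [ 34.3 -24.3   4.5]
38 18 [41.9 24.4 32.4] [ 38.3 -24.1   4.7]
42 17 [45.7 23.1 31.8] [ 42.4 -22.9   4.3]
46 18 [49.8 23.9 32.5] [ 46.1 -24.3   4.4]
50 20 [53.7 24.4 32.4] [ 50.2 -23.5   4.4]
54 22 [57.9 22.7 32.8] [ 54.3 -23.2   4.8]
58 30 [61.9 23.8 32. ] [ 58.1 -22.9   4.9]
62 30 [66.  24.5 32.2] [ 62.2 -24.1   5. ]
66 33 [69.9 23.2 32. ] [ 66.  -23.2   4.6]
70 58 [73.9 27.6 32.1] [ 70.2 -30.    5.1]
74 46 [77.9 28.3 32.6] [ 74.  -29.5   9.4]
78 28 [81.9 28.7 32.7] [ 78.1 -28.7   7.3]
82 41 [85.9 32.1 19.3] [ 82.4 -33.    4.8]
86 49 [89.9 31.9 16.8] [ 86.  -34.    8.4]
90 18 [93.7 33.  14.6] [ 90.  -31.8   5.3]
94 6 [98.  23.9  6.2] [ 94.2 -22.2   4.4]
98 7 [102.   22.3   6.6] [ 98.3 -24.2   4.1]
102 5 [104.7  22.6   6.1] [102.2 -23.8   4.7]Traceback (most recent call last):
  File "<stdin>", line 10, in <module>
    return umr_maximum(a, axis, None, out, keepdims, initial, where)
ValueError: zero-size array to reduction operation maximum which has no identity
```

```bash
python3 -m crank '[{"slide":[0,0,0],"dr":[0,0,0.96],"gripper":0.7},{"slide":[0,0,0],"dr":[0,0,0.96],"gripper":0.7},{"slide":[0,0,0],"dr":[0,0,0.96],"gripper":0.7},{"slide":[0,0,0],"dr":[0,0,0.96],"gripper":0.7},{"slide":[0,0,0],"dr":[0,0,0.96],"gripper":0.7},{"slide":[0,0,0],"dr":[0,0,0.96],"gripper":0.7},{"slide":[0,0,0],"dr":[0,0,0.92],"gripper":0.7},{"slide":[0,0,0],"dr":[0,0,0],"gripper":0.7}]' 30
```

```text
t: 1.7
position: [0.1846, -0.5971, 0.2313]
orientation: [0.0, 0.983, -0.184, 0.0]
contact_force: [1.0, -0.3, -0.5]
gripper_width: 0.7
gripper_force: 0.0
```

```bash
python3 -m crank '[{"slide":[0.207,-0.745,0.1],"dr":[0,0,0],"gripper":0.7},{"slide":[0.207,-0.745,0.2],"dr":[0,0,0],"gripper":0.7},{"slide":[0.207,-0.745,0.2],"dr":[0,0,0],"gripper":0.7},{"slide":[0.207,-0.745,0.2],"dr":[0,0,0],"gripper":0.7},{"slide":[0.207,-0.745,0.2],"dr":[0,0,0],"gripper":0.7},{"slide":[0.207,-0.745,0.2],"dr":[0,0,0],"gripper":0.7},{"slide":[0.207,-0.745,0.2],"dr":[0,0,0],"gripper":0.7},{"slide":[0.207,-0.745,0.2],"dr":[0,0,0],"gripper":0.7},{"slide":[0.207,-0.745,0.2],"dr":[0,0,0],"gripper":0.7},{"slide":[0.207,-0.745,0.2],"dr":[0,0,0],"gripper":0.7},{"slide":[0.207,-0.745,0.2],"dr":[0,0,0],"gripper":0.7},{"slide":[0.207,-0.745,0.1],"dr":[0,0,0],"gripper":0.7}]' 30
python3 -m crank '[{"slide":[0,0,0],"dr":[0,0,0],"gripper":0.7},{"slide":[0,0,0],"dr":[0,0,0],"gripper":0.7}]'
```

```text
t: 2.9
position: [0.4619, -0.2233, 0.1207]
orientation: [-0.0, 0.983, -0.182, -0.0]
contact_force: [1.5, -0.9, -0.2]
gripper_width: 0.703
gripper_force: 0.0
t: 3.1
position: [0.4617, -0.2242, 0.1212]
orientation: [0.0, 0.983, -0.181, -0.0]
contact_force: [-0.1, -0.4, -0.2]
gripper_width: 0.696
gripper_force: 0.0
```

```bash
python3 -m crank '[{"slide":[0.0,0.02,0.4],"dr":[0,0,0.04],"gripper":0.7},{"slide":[0,0,0.5],"dr":[0,0,0],"gripper":0.7},{"slide":[0,0,0.5],"dr":[0,0,0],"gripper":0.7},{"slide":[0,0,0.4],"dr":[0,0,0],"gripper":0.7},{"slide":[0,0,0.3],"dr":[0,0,0],"gripper":0.7},{"slide":[0,0,0.18],"dr":[0,0,0],"gripper":0.7},{"slide":[0,0,0],"dr":[0,0,0],"gripper":0.7},{"slide":[0,0,0],"dr":[0,0,0],"gripper":0.7}]'
python3 -m crank '[{"slide":[0,0,0],"dr":[0,0,0],"gripper":0.3},{"slide":[0,0,0],"dr":[0,0,0],"gripper":0.3},{"slide":[0,0,0],"dr":[0,0,0],"gripper":0.3},{"slide":[0,0,0],"dr":[0,0,0],"gripper":0.3},{"slide":[0,0,0],"dr":[0,0,0],"gripper":0.3},{"slide":[0,0,0],"dr":[0,0,0],"gripper":0.3}]' 30
```

```text
t: 3.9
position: [0.461, -0.2263, 0.0078]
orientation: [0.0, 0.983, -0.185, 0.0]
contact_force: [0.5, 0.4, 0.7]
gripper_width: 0.699
gripper_force: 0.0
t: 4.5
position: [0.4615, -0.2261, 0.0083]
orientation: [0.0, 0.983, -0.185, 0.001]
contact_force: [-1.7, -0.4, 5.6]
gripper_width: 0.41
gripper_force: 29.7
```

```bash
python3 -m crank '[{"slide":[0,0,-0.2],"dr":[0,0,0],"gripper":0.3},{"slide":[0,0,-0.4],"dr":[0,0,0],"gripper":0.3},{"slide":[0,0,-0.6],"dr":[0,0,-0.6],"gripper":0.3},{"slide":[0,0,-0.5],"dr":[0,0,-0.7],"gripper":0.3},{"slide":[0,0,-0.3],"dr":[0,0,-0.58],"gripper":0.3},{"slide":[0,0,0],"dr":[0,0,0],"gripper":0.3}]'
python3 -m crank '[{"slide":[-0.144,-0.3,0],"dr":[0,0,0],"gripper":0.3},{"slide":[-0.144,-0.6,0],"dr":[0,0,0],"gripper":0.3},{"slide":[-0.144,-0.7,0],"dr":[0,0,0],"gripper":0.3},{"slide":[-0.144,-0.7,0],"dr":[0,0,0],"gripper":0.3},{"slide":[-0.144,-0.7,0],"dr":[0,0,0],"gripper":0.3},{"slide":[-0.144,-0.7,0],"dr":[0,0,0],"gripper":0.3},{"slide":[-0.144,-0.7,0],"dr":[0,0,0],"gripper":0.3},{"slide":[-0.144,-0.7,0],"dr":[0,0,0],"gripper":0.3},{"slide":[-0.144,-0.7,0],"dr":[0,0,0],"gripper":0.3},{"slide":[-0.144,-0.6,0],"dr":[0,0,0],"gripper":0.3},{"slide":[0,-0.26,0],"dr":[0,0,0],"gripper":0.3},{"slide":[0,0,0],"dr":[0,0,0],"gripper":0.3}]'
python3 - <<'E'
from h import *
a,d,W=cloud('top');C=tocr(W)
print(arm.read_state()['position'],tocr(arm.read_state()['position']))
b,_,_=cloud('scene')
A=cv2.resize(a[130:250,130:330],None,fx=4,fy=4,interpolation=cv2.INTER_CUBIC)
save('d.png',A)
for t in arm.trace('scene','battery')[:2]: print(t['confidence'],t['rect'])
E
```

```text
t: 5.1
position: [0.4626, -0.2264, 0.1102]
orientation: [0.001, 0.996, -0.091, 0.002]
contact_force: [0.5, -0.2, -1.7]
gripper_width: 0.409
gripper_force: 30.5
t: 6.3
position: [0.4505, 0.1162, 0.1066]
orientation: [0.0, 0.996, -0.091, -0.001]
contact_force: [-0.4, -0.6, -1.6]
gripper_width: 0.408
gripper_force: 30.4
[0.45046728 0.11509509 0.10668194] [-75.98843332   0.38867441  98.68193821]
0.66 [245.9, 237.9, 21.5, 23.5]
0.44 [275.4, 186.0, 14.9, 11.6]
```

View pics/d.png

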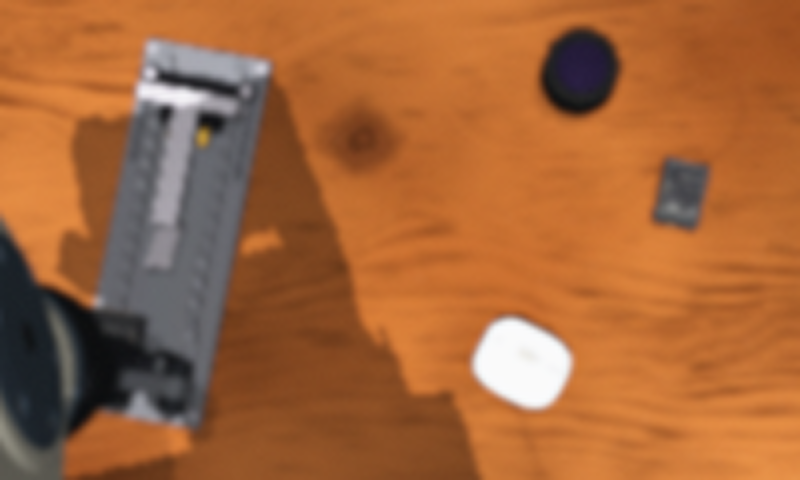

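The battery is in the fingers over the mouth at about (150,375), and the loupe, case and decoy are undisturbed. I lower it onto the floor.

```bash
python3 -m crank '[{"slide":[0.02,0,0.4],"dr":[0,0,0],"gripper":0.3},{"slide":[0,0,0.5],"dr":[0,0,0],"gripper":0.3},{"slide":[0,0,0.4],"dr":[0,0,0],"gripper":0.3},{"slide":[0,0,0.3],"dr":[0,0,0],"gripper":0.3},{"slide":[0,0,0.1],"dr":[0,0,0],"gripper":0.3},{"slide":[0,0,0.05],"dr":[0,0,0],"gripper":0.3},{"slide":[0,0,0.02],"dr":[0,0,0],"gripper":0.3},{"slide":[0,0,0],"dr":[0,0,0],"gripper":0.3}]'
python3 -m crank '[{"slide":[0,0,0.02],"dr":[0,0,0],"gripper":0.3},{"slide":[0,0,0],"dr":[0,0,0],"gripper":0.3}]'
```

```text
t: 7.25
position: [0.4527, 0.1145, 0.0193]
orientation: [-0.0, 0.996, -0.092, 0.0]
contact_force: [0.8, -0.2, -0.3]
gripper_width: 0.409
gripper_force: 30.4
t: 7.45
position: [0.4524, 0.1147, 0.0181]
orientation: [-0.0, 0.996, -0.092, 0.0]
contact_force: [-0.0, 0.7, -0.6]
gripper_width: 0.413
gripper_force: 30.4
```

```bash
python3 -m crank '[{"slide":[0,0,0.02],"dr":[0,0,0],"gripper":0.3},{"slide":[0,0,0],"dr":[0,0,0],"gripper":0.3}]'
python3 -m crank '[{"slide":[0,0,0.016],"dr":[0,0,0],"gripper":0.3},{"slide":[0,0,0],"dr":[0,0,0],"gripper":0.3}]'
```

```text
t: 7.65
position: [0.4522, 0.1147, 0.0168]
orientation: [-0.0, 0.996, -0.092, 0.0]
contact_force: [-0.0, -0.0, 0.5]
gripper_width: 0.407
gripper_force: 30.4
t: 7.85
position: [0.4522, 0.1147, 0.0163]
orientation: [-0.0, 0.996, -0.092, 0.0]
contact_force: [-1.4, -0.6, 7.3]
gripper_width: 0.412
gripper_force: 31.1
```

```bash
python3 -m crank '[{"slide":[0,0,0],"dr":[0,0,0],"gripper":0.55},{"slide":[0,0,0],"dr":[0,0,0],"gripper":0.55},{"slide":[0,0,0],"dr":[0,0,0],"gripper":0.55},{"slide":[0,0,0],"dr":[0,0,0],"gripper":0.3},{"slide":[0,0,0],"dr":[0,0,0],"gripper":0.3},{"slide":[0,0,0],"dr":[0,0,0],"gripper":0.3},{"slide":[0,0,0],"dr":[0,0,0],"gripper":0.3}]' 25
python3 -m crank '[{"slide":[0.1,0,0],"dr":[0,0,0],"gripper":0.3},{"slide":[0.1,0,0],"dr":[0,0,0],"gripper":0.3},{"slide":[0.1,0,0],"dr":[0,0,0],"gripper":0.3},{"slide":[0.1,0,0],"dr":[0,0,0],"gripper":0.3},{"slide":[0.1,0,0],"dr":[0,0,0],"gripper":0.3},{"slide":[0,0,0],"dr":[0,0,0],"gripper":0.3}]'
python3 -c "
from h import *
s=arm.read_state();print(tocr(s['position']),s['contact_force'])"
```

```text
t: 8.55
position: [0.4522, 0.1147, 0.0161]
orientation: [-0.0, 0.996, -0.092, 0.0]
contact_force: [-1.8, 0.4, 4.6]
gripper_width: 0.412
gripper_force: 25.0
t: 9.15
position: [0.4763, 0.1099, 0.0161]
orientation: [0.0, 0.996, -0.092, -0.001]
contact_force: [-3.3, -0.7, 8.5]
gripper_width: 0.412
gripper_force: 25.4
[-49.60311328   0.05267206   8.05224622] [-3.31231799 -0.74431824  8.50294484]
```

```bash
python3 -m crank '[{"slide":[0.06,0,-0.008],"dr":[0,0,0],"gripper":0.3},{"slide":[0.06,0,0],"dr":[0,0,0],"gripper":0.3},{"slide":[0.06,0,0],"dr":[0,0,0],"gripper":0.3},{"slide":[0.06,0,0],"dr":[0,0,0],"gripper":0.3},{"slide":[0.06,0,0],"dr":[0,0,0],"gripper":0.3},{"slide":[0.06,0,0],"dr":[0,0,0],"gripper":0.3},{"slide":[0.06,0,0],"dr":[0,0,0],"gripper":0.3},{"slide":[0,0,0],"dr":[0,0,0],"gripper":0.3}]'
python3 -m crank '[{"slide":[0.06,0,0],"dr":[0,0,0],"gripper":0.3},{"slide":[0.06,0,0],"dr":[0,0,0],"gripper":0.3},{"slide":[0.06,0,0],"dr":[0,0,0],"gripper":0.3},{"slide":[0.06,0,0],"dr":[0,0,0],"gripper":0.3},{"slide":[0.06,0,0],"dr":[0,0,0],"gripper":0.3},{"slide":[0.06,0,0],"dr":[0,0,0],"gripper":0.3},{"slide":[0,0,0],"dr":[0,0,0],"gripper":0.3}]'
python3 - <<'E'
from h import *
s=arm.read_state();print(tocr(s['position']),s['contact_force'])
a,d,W=cloud('top')
b,_,_=cloud('scene')
c=arm.calibration('scene');p=np.array(c['R'])@np.array([.525,.1,.03])+c['t'];p=np.array(c['mtx'])@p;u,v=(p[:2]/p[2]).astype(int);print(u,v)
A=cv2.resize(a[130:240,130:230],None,fx=4,fy=4,interpolation=cv2.INTER_CUBIC)
B=cv2.resize(b[max(v-55,0):v+55,max(u-48,0):u+48],(400,440),interpolation=cv2.INTER_CUBIC)
save('e.png',np.hstack([A,B]))
E
```

```text
t: 9.95
position: [0.4979, 0.1062, 0.0164]
orientation: [-0.0, 0.996, -0.092, 0.0]
contact_force: [0.4, -0.1, -1.2]
gripper_width: 0.411
gripper_force: 25.0
t: 10.65
position: [0.5157, 0.1029, 0.0164]
orientation: [-0.0, 0.996, -0.092, 0.0]
contact_force: [-0.4, -0.0, -1.4]
gripper_width: 0.406
gripper_force: 25.0
[-9.60042422  0.33942261  8.44756562] [-0.38704786 -0.01807026 -1.3780935 ]
218 242
```

View pics/e.png

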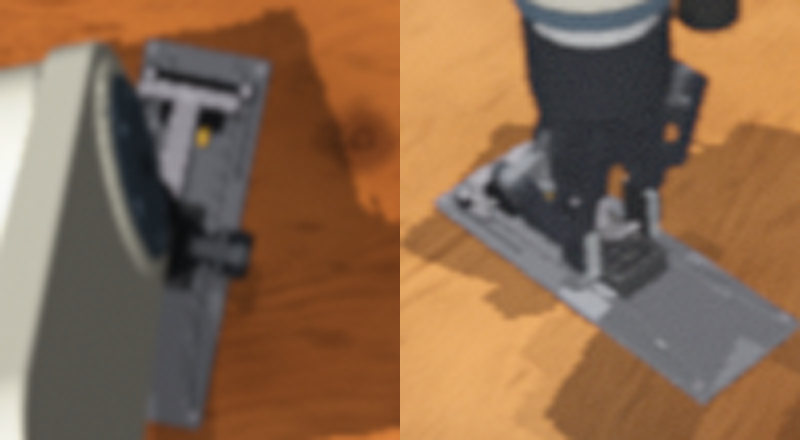

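The battery is under the catch nose in the scene view, around (615,215), with the fingers straddling it. I push on towards the contacts.

```bash
cat > chk.py <<'E'
from h import *
F=[];P=[];Z=[];
for i in range(6):
    s=arm.read_state();F.append(s['contact_force']);P.append(tocr(s['position']));a,d,W=cloud('top');Z.append(tocr(W))
Z=np.nanmedian(Z,0);F=np.mean(F,0);P=np.mean(P,0)
out=[]
for lo in range(-24,80,8):
    m=(abs(Z[...,1])<5)&(Z[...,0]>=lo)&(Z[...,0]<lo+8)&(Z[...,2]>8)&(Z[...,2]<45)
    if m.sum()>5: out.append((lo,int(m.sum()),round(float(np.median(Z[m][:,2])),1)))
print('tcp',P.round(2),'F along',round(float(F[:2]@Rc[:,0]),2),'Fz',round(F[2],2)); print(out)
E
python3 -m crank '[{"slide":[0.06,0,0],"dr":[0,0,0],"gripper":0.3},{"slide":[0.06,0,0],"dr":[0,0,0],"gripper":0.3},{"slide":[0.06,0,0],"dr":[0,0,0],"gripper":0.3},{"slide":[0.06,0,0],"dr":[0,0,0],"gripper":0.3},{"slide":[0.06,0,0],"dr":[0,0,0],"gripper":0.3},{"slide":[0,0,0],"dr":[0,0,0],"gripper":0.3}]'; python3 chk.py
python3 -m crank '[{"slide":[0.06,0,0],"dr":[0,0,0],"gripper":0.3},{"slide":[0.06,0,0],"dr":[0,0,0],"gripper":0.3},{"slide":[0.06,0,0],"dr":[0,0,0],"gripper":0.3},{"slide":[0.06,0,0],"dr":[0,0,0],"gripper":0.3},{"slide":[0.06,0,0],"dr":[0,0,0],"gripper":0.3},{"slide":[0,0,0],"dr":[0,0,0],"gripper":0.3}]'; python3 chk.py
```

```text
t: 11.35
position: [0.5305, 0.1001, 0.0164]
orientation: [-0.0, 0.996, -0.092, 0.0]
contact_force: [1.4, 0.9, -1.4]
gripper_width: 0.409
gripper_force: 25.0
tcp [4.98 0.28 8.4 ] F along 0.65 Fz -0.95
[(40, 11, 34.5), (48, 15, 34.0), (56, 15, 33.0), (64, 17, 32.1), (72, 14, 30.9)]
t: 12.25
position: [0.5452, 0.0974, 0.0164]
orientation: [-0.0, 0.996, -0.092, 0.0]
contact_force: [0.1, 0.6, -1.3]
gripper_width: 0.414
gripper_force: 25.0
tcp [19.98  0.28  8.39] F along 0.54 Fz -0.83
[(56, 11, 32.8), (64, 15, 31.8), (72, 15, 31.0)]
```

```bash
for i in 1; do python3 -m crank '[{"slide":[0.04,0,0],"dr":[0,0,0],"gripper":0.3},{"slide":[0.04,0,0],"dr":[0,0,0],"gripper":0.3},{"slide":[0.02,0,0],"dr":[0,0,0],"gripper":0.3},{"slide":[0,0,0],"dr":[0,0,0],"gripper":0.3}]'; python3 chk.py; done
python3 -m crank '[{"slide":[0.04,0,0],"dr":[0,0,0],"gripper":0.3},{"slide":[0.02,0,0],"dr":[0,0,0],"gripper":0.3},{"slide":[0,0,0],"dr":[0,0,0],"gripper":0.3}]' >/dev/null; python3 chk.py
```

```text
t: 12.95
position: [0.5495, 0.0966, 0.0163]
orientation: [-0.0, 0.996, -0.092, -0.0]
contact_force: [-0.9, 0.9, -1.9]
gripper_width: 0.406
gripper_force: 25.1
tcp [24.75  0.26  8.36] F along -0.51 Fz -1.01
[(64, 11, 31.4), (72, 13, 31.1)]
tcp [27.58  0.22  8.32] F along -2.42 Fz 0.06
[(64, 8, 32.2), (72, 14, 31.5)]
```

```bash
python3 -m crank '[{"slide":[0.02,0,0],"dr":[0,0,0],"gripper":0.3},{"slide":[0.02,0,0],"dr":[0,0,0],"gripper":0.3},{"slide":[0,0,0],"dr":[0,0,0],"gripper":0.3}]' >/dev/null; python3 chk.py
python3 -m crank '[{"slide":[0.02,0,0],"dr":[0,0,0],"gripper":0.3},{"slide":[0,0,0],"dr":[0,0,0],"gripper":0.3}]' >/dev/null; python3 chk.py
python3 -m crank '[{"slide":[0.02,0,0],"dr":[0,0,0],"gripper":0.3},{"slide":[0,0,0],"dr":[0,0,0],"gripper":0.3}]' >/dev/null; python3 chk.py
```

```text
tcp [29.82  0.23  8.36] F along -2.49 Fz -0.54
[(72, 9, 30.7)]
tcp [30.67  0.22  8.35] F along -3.15 Fz -0.26
[(72, 10, 31.0)]
tcp [31.73  0.22  8.38] F along -3.52 Fz 0.12
[(72, 9, 31.0)]
```

```bash
cat > sc.py <<'E'
from h import *
Z=[];I=[]
for i in range(5):
    a,d,W=cloud('scene');Z.append(tocr(W));I.append(a.astype(float))
Z=np.nanmedian(Z,0);a=np.mean(I,0).astype(np.uint8);o=[]
for lo in range(-20,24,3):
    m=(abs(Z[...,1])<9)&(Z[...,0]>=lo)&(Z[...,0]<lo+3)&(Z[...,2]<50)&(Z[...,2]>4)
    if m.sum(): o.append((lo,int(m.sum()),round(float(np.nanmedian(Z[m][:,2])),1),round(float(Z[m][:,2].max()),1)))
print(o)
import sys
if len(sys.argv)>1: save(sys.argv[1],cv2.resize(a[205:265,185:265],(800,600),interpolation=cv2.INTER_CUBIC))
E
python3 sc.py f.png; python3 -m crank '[{"slide":[0.014,0,0],"dr":[0,0,0],"gripper":0.3},{"slide":[0,0,0],"dr":[0,0,0],"gripper":0.3}]' >/dev/null; python3 chk.py; python3 sc.py g.png
```

```text
[(-20, 4, 21.4, 21.9), (-17, 4, 19.7, 20.8), (-14, 3, 18.8, 18.9), (-11, 4, 17.0, 18.1), (-8, 4, 14.8, 15.8), (-5, 4, 13.8, 14.6), (-2, 5, 12.3, 23.7), (1, 36, 20.7, 30.4), (4, 8, 28.6, 30.4), (7, 8, 29.2, 30.2), (10, 8, 29.5, 30.3), (13, 10, 29.2, 29.8), (16, 9, 29.1, 30.3), (19, 9, 27.8, 30.2), (22, 12, 29.1, 31.0)]
tcp [32.44  0.24  8.36] F along -3.65 Fz 0.06
[(72, 10, 31.0)]
[(-20, 5, 21.5, 22.1), (-17, 3, 20.2, 20.2), (-14, 4, 18.1, 18.8), (-11, 4, 16.2, 17.8), (-8, 4, 14.8, 16.1), (-5, 3, 13.8, 13.9), (-2, 5, 12.9, 27.7), (1, 35, 20.2, 30.9), (4, 6, 29.5, 30.4), (7, 12, 22.2, 30.1), (10, 8, 29.4, 30.0), (13, 7, 28.8, 30.8), (16, 8, 29.4, 30.3), (19, 10, 21.8, 30.1), (22, 11, 29.0, 30.6)]
```

View pics/g.png

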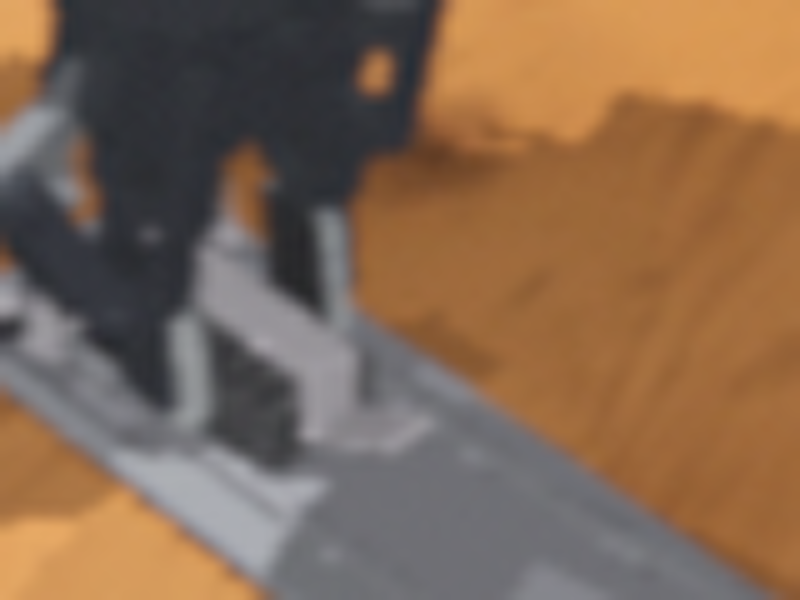

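The catch arm lies flat again at 30 mm, its original height, and the nose is down behind the battery at about (350,430). It is latched, so I ease back slightly, release and lift straight up.

```bash
python3 -m crank '[{"slide":[-0.016,0,0],"dr":[0,0,0],"gripper":0.3},{"slide":[0,0,0],"dr":[0,0,0],"gripper":0.48},{"slide":[0,0,0],"dr":[0,0,0],"gripper":0.6},{"slide":[0,0,0],"dr":[0,0,0],"gripper":0.6},{"slide":[0,0,-0.1],"dr":[0,0,0],"gripper":0.6},{"slide":[0,0,-0.4],"dr":[0,0,0],"gripper":0.6},{"slide":[0,0,-0.8],"dr":[0,0,0],"gripper":0.6},{"slide":[0,0,-0.9],"dr":[0,0,0],"gripper":0.6},{"slide":[0,0,-0.9],"dr":[0,0,0],"gripper":0.6},{"slide":[0,0,-0.4],"dr":[0,0,0],"gripper":0.6},{"slide":[0,0,0],"dr":[0,0,0],"gripper":0.6}]'
python3 -m crank '[{"slide":[-0.8,0,0],"dr":[0,0,0],"gripper":0.6},{"slide":[-0.9,0.5,0],"dr":[0,0,0],"gripper":0.6},{"slide":[-0.5,0.8,0],"dr":[0,0,0],"gripper":0.6},{"slide":[0,0.9,0],"dr":[0,0,0],"gripper":0.6},{"slide":[0,0.9,0],"dr":[0,0,0],"gripper":0.6},{"slide":[0,0.9,0],"dr":[0,0,0],"gripper":0.6},{"slide":[0,0.5,0],"dr":[0,0,0],"gripper":0.6},{"slide":[0,0,0],"dr":[0,0,0],"gripper":0.6}]'
python3 sc.py; python3 chk.py; python3 - <<'E'
from h import *
a,d,W=cloud('top'); b,_,_=cloud('scene')
A=cv2.resize(a[130:240,130:230],None,fx=4,fy=4,interpolation=cv2.INTER_CUBIC); B=cv2.resize(b[187:297,170:266],(400,440),interpolation=cv2.INTER_CUBIC)
save('k.png',np.hstack([A,B]))
C=tocr(W)
m=(C[...,2]>13)&(C[...,2]<18.5)&(abs(C[...,1])>8)&(abs(C[...,1])<20)&(C[...,0]<62)&(C[...,0]>-30);p=C[m];print('bat x',np.percentile(p[:,0],[2,98]),'y',p[:,1].min(),p[:,1].max(),len(p))
E
```

```text
t: 17.55
position: [0.5586, 0.0956, 0.1956]
orientation: [-0.001, 0.996, -0.092, 0.004]
contact_force: [0.1, -0.6, -0.0]
gripper_width: 0.599
gripper_force: 0.0
t: 18.35
position: [0.4072, -0.1076, 0.1906]
orientation: [0.0, 0.996, -0.094, -0.001]
contact_force: [0.8, 0.1, 0.2]
gripper_width: 0.598
gripper_force: 0.0
[(-20, 4, 21.7, 22.3), (-17, 4, 19.8, 20.4), (-14, 3, 18.3, 19.5), (-11, 4, 17.2, 17.3), (-8, 5, 14.9, 16.0), (-5, 3, 13.4, 13.7), (-2, 5, 11.8, 26.7), (1, 34, 20.5, 29.8), (4, 12, 28.2, 30.5), (7, 8, 29.3, 30.2), (10, 8, 29.5, 30.6), (13, 10, 28.9, 30.2), (16, 9, 29.4, 30.6), (19, 9, 29.5, 30.1), (22, 8, 29.2, 29.7)]
tcp [ -77.1  -223.25  183.21] F along 0.17 Fz -0.03
[(-24, 15, 23.2), (-16, 14, 19.6), (-8, 13, 15.3), (0, 15, 30.6), (8, 17, 30.7), (16, 15, 31.2), (24, 17, 31.2), (32, 16, 30.7), (40, 15, 31.3), (48, 18, 30.9), (56, 15, 31.2), (64, 15, 31.2), (72, 16, 31.2)]
bat x [ 6.63468295 56.83112032] y -17.21439344967447 18.89421784375566 155
```

View pics/k.png

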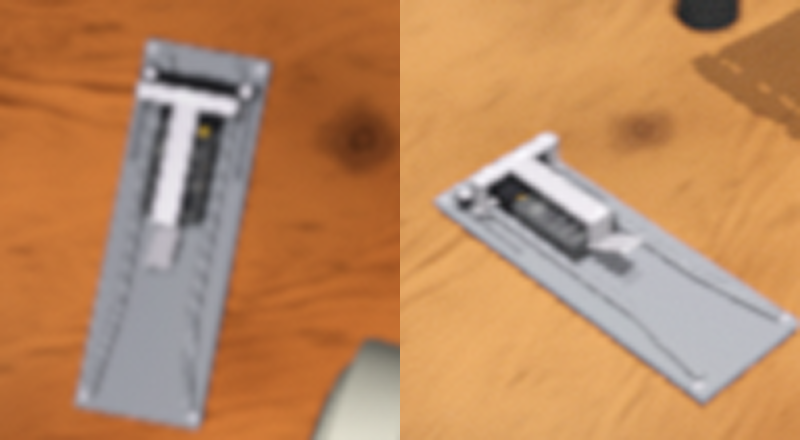

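The battery lies flat in the bay at about x = 31.5 mm, with the catch fully down behind it and the robot clear. I hand the job in.

```bash
python3 -c "
from cell import arm
print(arm.finish_job())"
```

```text
the job is handed in; nothing more can be done
None
```

The battery is latched in the charging cradle with the catch fully down behind it, never pushed into the stop, the bystanders were never touched, and the job is handed in at about 19 s.

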